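# Show the red tin: work the lever of a display case and let its lid down softly

## Robot

A 6-joint arm with a two-finger parallel gripper is mounted at the origin on a cart in front of the work surface, level with it; the furniture and walls round the work are solid. World frame = base frame: x ahead of the robot, y to its left, z up, the work surface at z = 0. Lengths are in m, angles in rad, forces in N, time in s.
With the tool pointing down it reaches from about 0.325 to 0.9 m from the base axis. Payload 6.1 kg.
Tool frame: the origin (TCP) lies midway between the tips of the shut fingers; the grasp point (between the pads) lies 19 mm behind it; z points along the fingers, y is the line along which they close (so a half turn about z gives the same grasp; the last joint's range is limited). The gripper opens to 85 mm and grips with 20 to 120 N. Pads are 22 mm wide; open, the fingers measure 114 mm over their backs; the gripper's body (76 mm by 85 mm) begins 54 mm behind the grasp point. The pads swing forward as they close: fully open they stand 13 mm farther back than shut.
Start: joints at [-1.251, 0.22, 1.526, -0, 1.395, -0.126], TCP at [0.269, -0.564, 0.231] pointing down, gripper open.
Joint ranges: [-2.98, 2.98], [-0.91, 2.08], [0.09, 2.57], [-1.24, 4.39], [0.2, 2.65], [-2.68, 2.68]. Speed limits (rad/s): [2.57, 2.57, 3.01, 3.14, 3.14, 3.14].

## Interface

Orientations are given as [roll, pitch, yaw] about the fixed x, y, z axes, in that order (R = Rz(yaw) Ry(pitch) Rx(roll)).
In Python, from plant import movep, move_l, set_joints, gripper_to, hold, inverse_kinematics, observe, get_image, get_calibration, Unreachable, job_done gives the robot as it stands. Calls block until the motion is done:
- movep(position, orientation): joint-space move of the TCP to a pose.
- move_l(position, feed=0.15, rotation=None, max_force=None): straight line of the TCP; rotation=None keeps the orientation; feed is the mean speed in m/s. With max_force (N) it stops when the force on the tool has changed by that much, and returns True; else False.
- set_joints(angles): joint-space move.
- gripper_to(opening, f_grip=None): finger opening in m; f_grip is the grip in N (None keeps the last); returns when the fingers have stopped.
- hold(seconds).
- inverse_kinematics(position, orientation): joint angles nearest the present ones, or None.
- observe(): the state.
- get_image(name): name is "scene" or "top" or "wrist"; returns (picture, depth): 400x640x3 uint8, red, green, blue; 400x640 float32, m along the optical axis (not along the pixel's ray), 0 where there is no reading.
- get_calibration(name): a dict with "intrinsics" (3x3 intrinsics, pixels), "dist_coeffs" ([k1, k2, p1, p2, k3] as OpenCV has them; the pictures are not rectified), "world_from_camera" (4x4, takes a point from camera to world coordinates). Camera axes: x right, y down, z forward; pixel columns grow to the right and rows downward; lengths in m; the calibration is good to about 2 mm. A picture is of the moment at which its call begins: read the wrist's pose just before it. get_calibration takes no time and is no camera call; for the wrist camera it gives the pose at the moment of the call.
A pose or a line that the arm cannot do raises Unreachable and nothing moves.
- job_done(): hands the job in; it is judged then, once.
The state is a dict: "time_s": time; "q": joint angles; "joint_velocities": joint speeds; "joint_torque": joint torques, N m; "eef_pos": TCP position; "tcp_rot": TCP orientation; "ft_force": force on the tool from outside, world axes, zero at the start; "torque": the same for the moment, N m; "opening": finger opening in m; "grasp_force": force on a finger pad.
Only numpy, scipy, OpenCV 4.12 (cv2) and the standard library are available. Lean on these libraries where they do the work, as an engineer would, in place of code of your own. Each camera call takes 0.05 s, during which the arm holds its last target. There are 200 camera calls.

## Task

Two clear display cases stand on the counter. Show a customer the red tin: press the front lever of the case that holds it all the way down so that the lid stands wide open, keep it open for about three seconds, then ease the lever up so that the lid comes down without slamming, and move clear. Work the lid only by its lever, keep the other case shut, pick nothing up, and leave everything else where it is.

Things in the scene. Friction and masses are not known exactly. Their poses are not given: they have to be found in the camera images.
- red_case: fixed display case that holds the red tin: grey plinth 180 (x, depth) x 150 (y) mm, 66 mm high, with clear walls above to 121 mm and a blue liner on its floor, and 10 mm thick grey link covers on its sides. Origin: centre of the underside, on the table; its x axis points away from its lever (front to back), z up. It is bolted down and stands turned by up to 0.2 rad
- gold_case: the second, identical fixed display case, which holds the gold-coloured tin; the two cases swap places from start to start
- red_lid: clear lid with an aluminium frame on the red tin's case, 180 x 150 x 7 mm. Origin: on the hinge line along the case's rear rim, 89 mm behind the case's centre and 125 mm above the table. Its z axis is vertical when shut and leans back by 1.2 rad when fully open. It has no spring: its weight (0.15 to 0.3 kg) makes it fall shut when the lever is let go
- gold_lid: the same lid on the gold tin's case
- red_lever (a joint): lever of the red tin's case: 0 = up, lid shut; 0.3 rad = fully down, at its stop. A linkage turns the lid 4 times as far (1.2 rad). Its pivot line is 35 mm above the table inside the plinth, 30 mm in front of the case's centre, 155 mm from the pad, which drops about 46 mm. Let go, the lid slams; it closes softly while the pad rises slower than about 0.1 m/s
- gold_lever (a joint): the same for the lever of the gold tin's case
- red_pad (a point): centre of the top face of the black ribbed press pad on the lever of the red tin's case; it moves with the lever. The pad is 40 (x) x 80 (y) x 8 mm, 185 mm in front of the case's centre and 95 mm in front of its front face, its top 70 mm above the table with the lever up and about 24 mm with it fully down. Pressing it down there takes about 4 to 10 N
- gold_pad (a point): the same point on the lever of the gold tin's case
- red_tin: round red pastille tin, 63 mm across, 27 mm high, loose inside its case. Origin: centre of its underside, 70 mm above the table
- gold_tin: round gold-coloured tin, 63 mm across, 27 mm high, loose inside the other case. Origin: centre of its underside
- label_roll: loose white roll of labels, 44 mm across, 26 mm high, between the two levers. Origin: centre of its underside
- foil_parcel: loose crumpled white foil parcel, 59 x 116 x 20 mm, near the front edge. Origin: centre of its underside
- ribbon_roll: loose roll of gold ribbon, 76 x 73 x 25 mm, near the front edge. Origin: centre of its underside
- marker: loose white and black marker pen, 17 x 135 x 16 mm, near the front edge at the left. Origin: centre of its underside

How it is judged:
On the way:
1. the lid over the red tin stands wide open (leans back more than 1.0 of 1.2 rad) for two seconds (angle between red_lid's own z axis and vertical above 1 rad), for 2 s.
At the end, for the whole second after the job is handed in: Both lids are shut (within 0.06 rad) and at rest, and the tins and all loose things are within 30 mm of where they stood (angle between each of red_lid, gold_lid's own z axis and vertical below 0.06 rad and angular speed of red_lid below 0.1 rad/s and distance of each of red_tin, gold_tin, label_roll, foil_parcel, ribbon_roll, marker from where it was at the start of the episode below 0.03 m); the robot touches nothing.
It fails at once if the lid slams: it is falling faster than 3.2 rad/s (lever rising faster than 0.8 rad/s) in the last 0.4 rad before it is shut (angle between red_lid's own z axis and vertical below 0.4 rad and velocity of joint red_lever below -0.8 rad/s).
It fails at once if the robot pushes or lifts a lid itself (more than 1 N) (contact force between any of the arm, the fingers and red_lid above 1 N or contact force between any of the arm, the fingers and gold_lid above 1 N).
It fails at once if the other case is opened (lid more than 0.15 rad) (angle between gold_lid's own z axis and vertical above 0.15 rad).
It fails at once if a tin or another loose thing is picked up or moved by more than 30 mm (distance of any of red_tin, gold_tin, label_roll, foil_parcel, ribbon_roll, marker from where it was at the start of the episode above 0.03 m).
It also fails if it takes over 42 s, if anything falls off the work surface, if the arm or the gripper's body presses on something with over 40 N, if the wrist force passes 120 N, or if a joint passes its speed limit or range.

## Working session

There is one attempt and no reset: what is moved stays moved. The work goes in short steps, each a Python script; the robot and the scene stay as the last script left them, time stands still between calls to the robot, and variables do not carry over. Pictures are saved under pics/ and viewed, at most 10 in all, crops included, and the job is handed in when it is done.

```bash
mkdir -p pics; python3 - <<'E'
from plant import *
import cv2,numpy as np
for n in ("top","scene"):
    p,d=get_image(n); cv2.imwrite(f"pics/{n}.png",p[:,:,::-1]); np.save(n+"_d.npy",d)
    c=get_calibration(n); print(n,c)
print(observe()["time_s"],observe()["tcp_rot"])
E
```

```text
top {'intrinsics': array([[455.00103624,   0.        , 320.48709093],
       [  0.        , 455.00103624, 208.84318492],
       [  0.        ,   0.        ,   1.        ]]), 'dist_coeffs': array([-0.10118842,  0.        ,  0.        ,  0.        ,  0.        ]), 'world_from_camera': array([[-0.01873839, -0.99029571,  0.13770724,  0.41272576],
       [-0.99976164,  0.02010214,  0.00851911,  0.013447  ],
       [-0.01120465, -0.13751478, -0.99043634,  1.12538695],
       [ 0.        ,  0.        ,  0.        ,  1.        ]])}
scene {'intrinsics': array([[452.92862216,   0.        , 314.19276887],
       [  0.        , 452.92862216, 197.08658461],
       [  0.        ,   0.        ,   1.        ]]), 'dist_coeffs': array([-0.00363469,  0.        ,  0.        ,  0.        ,  0.        ]), 'world_from_camera': array([[ 0.10323716,  0.80819503, -0.57979555,  1.17904141],
       [ 0.994655  , -0.08498393,  0.0586444 , -0.03069392],
       [-0.00187719, -0.58275082, -0.81264873,  0.96498167],
       [ 0.        ,  0.        ,  0.        ,  1.        ]])}
0.1 [-3.13982955e+00 -2.33026791e-04  4.45845470e-01]
```

View pics/top.png

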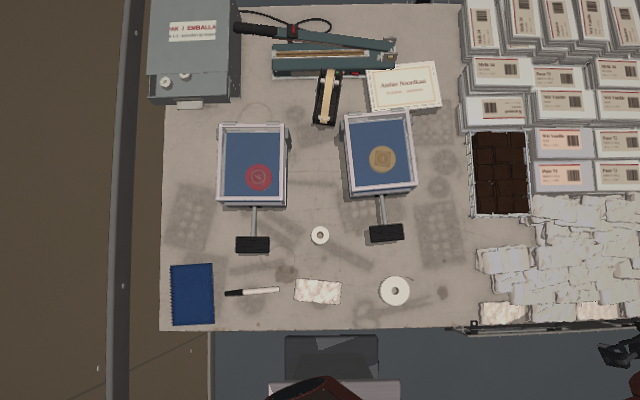

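View pics/scene.png

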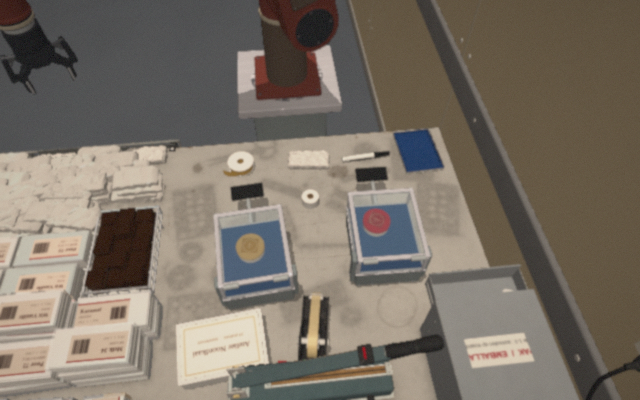

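The red tin is in the case on the left in the top view, with its pad near pixel (253,244). I'll enlarge that area to locate it more precisely.

```bash
python3 - <<'E'
import cv2
p=cv2.imread("pics/top.png")[110:270,195:315]
cv2.imwrite("pics/crop.png",cv2.resize(p,None,fx=5,fy=5,interpolation=cv2.INTER_CUBIC)[200:800])
E
cat > h.py <<'E'
import numpy as np,cv2
from plant import *
def px2w(uv,z,cam="top"):
    c=get_calibration(cam);T=c["world_from_camera"]
    n=cv2.undistortPoints(np.array(uv,float).reshape(-1,1,2),c["intrinsics"],c["dist_coeffs"]).reshape(-1,2)
    r=np.c_[n,np.ones(len(n))]@T[:3,:3].T
    return T[:3,3]+r*((z-T[2,3])/r[:,2])[:,None]
E
python3 - <<'E'
from h import *
p=cv2.imread("pics/top.png");g=p.max(axis=2)
m=np.zeros_like(g);m[225:262,225:285]=(g[225:262,225:285]<60)
n,l,s,c=cv2.connectedComponentsWithStats(m); print(s,c)
i=1+np.argmax(s[1:,4]);pts=np.argwhere(l==i)[:,::-1].astype(float)
w=px2w(pts,0.07);print(w.mean(0),cv2.minAreaRect((w[:,:2]*1000).astype(np.float32)))
E
```

```text
[[     0      0    640    400 255468]
 [   236    237     34     16    532]] [[319.6401702  199.40631703]
 [252.18984962 244.48684211]]
[0.47896203 0.18305195 0.07      ] ((478.96197509765625, 182.53883361816406), (77.59239196777344, 34.96624755859375), 89.06526947021484)
```

View pics/crop.png

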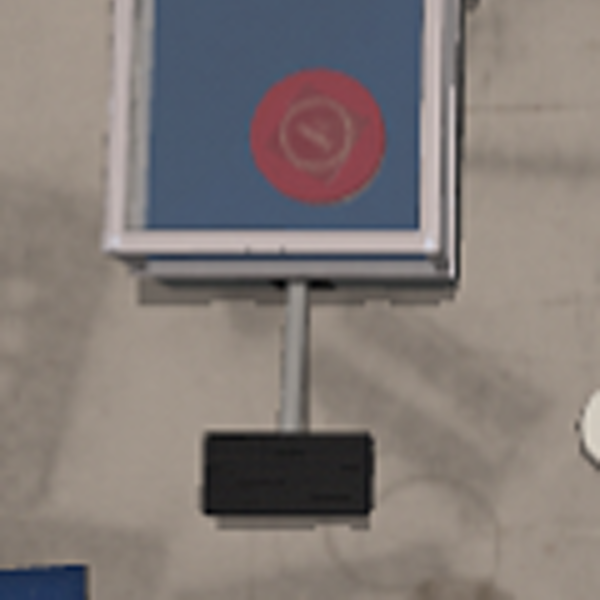

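The pad measures about (0.479, 0.183, 0.070) and the case yaw is close to zero. Next I'll go above it with the gripper shut, then descend until contact.

```bash
python3 - <<'E'
from h import *
R=[np.pi,0,-0.016]
print(inverse_kinematics([.479,.183,.2],R),inverse_kinematics([.477,.183,.02],R))
gripper_to(0.0)
movep([.479,.183,.2],R)
move_l([.479,.183,.09],feed=.1)
print(move_l([.479,.183,.055],feed=.02,max_force=2.5))
o=observe();print(o["time_s"],o["eef_pos"],o["ft_force"],o["q"])
p,_=get_image("scene");cv2.imwrite("pics/s2.png",cv2.resize(p[100:320,150:470,::-1],None,fx=2.4,fy=2.4))
E
```

```text
[ 2.11040854e-01 -2.46188113e-02  1.85005699e+00 -4.44089210e-16
  1.31615448e+00  1.79783718e+00] [ 2.11870824e-01  2.15712406e-01  1.97119137e+00 -4.44089210e-16
  9.54688880e-01  1.79866715e+00]
True
5.875 [0.47885777 0.18299186 0.07035217] [0.36686864 0.1611082  5.36205629] [2.11044957e-01 1.35039599e-01 1.94928469e+00 6.79276687e-05
 1.05775104e+00 1.79788498e+00]
```

View pics/s2.png

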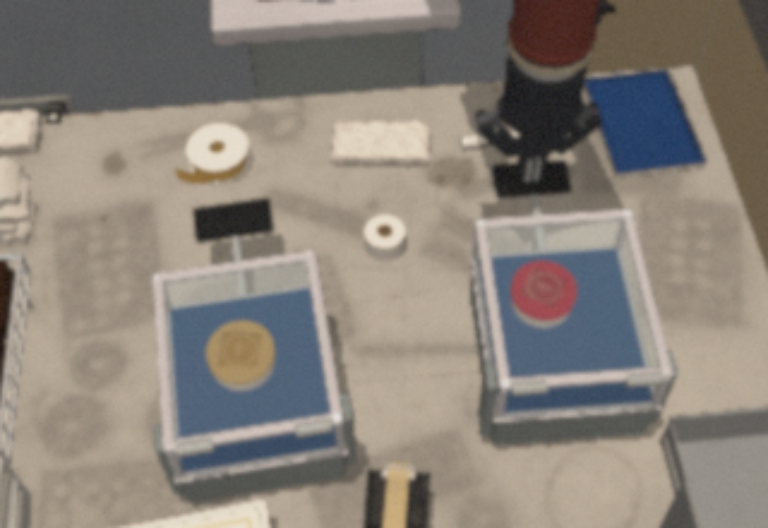

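The shut fingertips are on the centre of the red case's pad, around (533,172) in the crop, and both lids are shut. I'll press it now.

```bash
python3 - <<'E'
from h import *
print(move_l([.4765,.183,.020],feed=.025,max_force=22))
o=observe();print(o["time_s"],o["eef_pos"],o["ft_force"])
p,_=get_image("scene");cv2.imwrite("pics/s3.png",cv2.resize(p[100:320,150:470,::-1],None,fx=2.4,fy=2.4))
E
```

```text
True
7.6917 [0.47687202 0.18301328 0.02375702] [-3.03397734 -0.86565446  8.29478378]
```

View pics/s3.png

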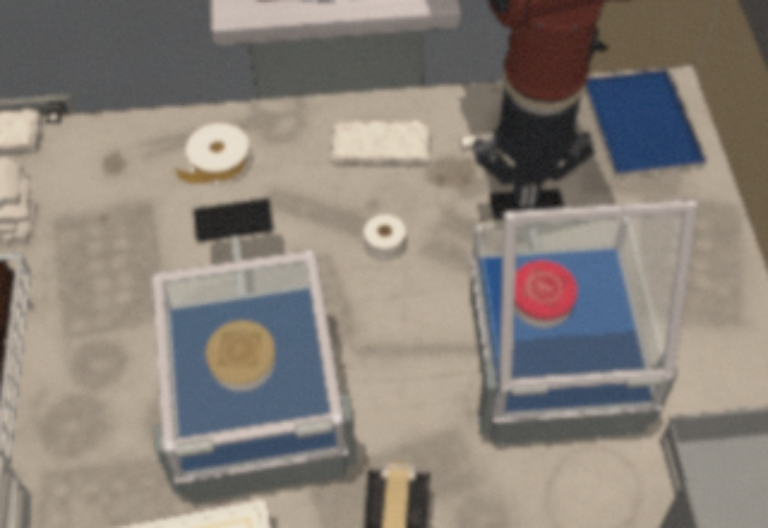

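The red lid stands open, with its front corners around (510,213) and (693,205) in the crop. The stop force and z=0.024 fit the lever being at its end stop. I'll hold, check the lid angle, then ease it up.

```bash
python3 - <<'E'
from h import *
uv=[[150+510/2.4,100+213/2.4],[150+693/2.4,100+205/2.4]]
for a in (1.0,1.1,1.2): print(a,"expect x",.753-.18*np.cos(a),px2w(uv,.125+.18*np.sin(a),"scene")[:,0])
hold(3.2)
o=observe();print(o["time_s"],o["eef_pos"],o["ft_force"])
move_l([.479,.183,.074],feed=.015)
hold(.3)
move_l([.479,.183,.15],feed=.08)
move_l([.42,.183,.25],feed=.1)
hold(.5)
o=observe();print(o["time_s"],o["eef_pos"],o["ft_force"])
p,_=get_image("scene");cv2.imwrite("pics/s4.png",cv2.resize(p[100:320,150:470,::-1],None,fx=2.4,fy=2.4))
E
```

```text
1.0 expect x 0.6557455849437348 [0.67804539 0.68541312]
1.1 expect x 0.671352698143396 [0.68455967 0.69183159]
1.2 expect x 0.6877756041941987 [0.68990765 0.69710093]
10.9417 [0.47687089 0.18302764 0.02374422] [-2.91983276 -0.63522313  9.15281   ]
17.7333 [0.42001533 0.18299223 0.24996672] [-0.2390484   0.09583806  0.07001385]
```

View pics/s4.png

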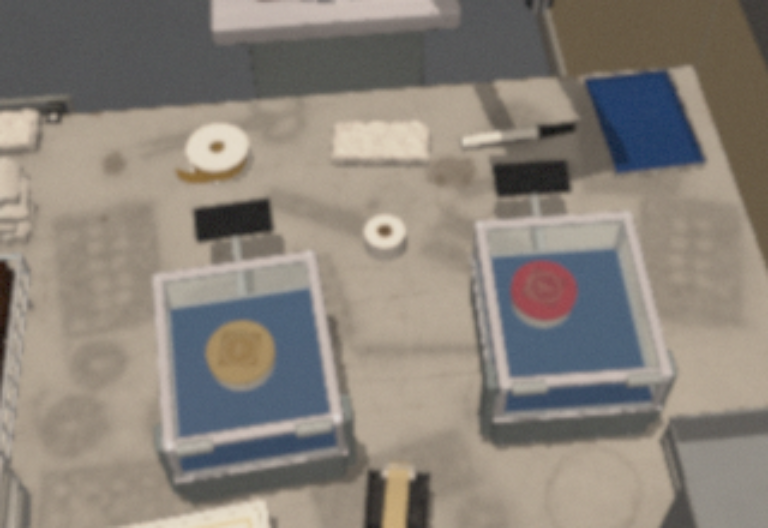

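The lid opened to about 1.2 rad and was held. Now both lids are shut, the loose things are where they were, and the arm is clear.

```bash
python3 -c "
from plant import *
print(job_done())"
```

```text
the job is handed in; nothing more can be done
None
```

The red tin's lid was opened to about 1.2 rad by its lever, held open for over 3 s and eased shut; the other case stayed shut, nothing else visibly moved, and the job was handed in at about 18 s (no verdict was returned).

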